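# Turn the engine over once by its crank wheel

## Task

With the fingertips or the outside of the fingers, push the blue crank wheel round clockwise (seen from above) by its upright orange handle, through exactly one full turn, so that the handle and its yellow-marked spoke stop lined up with the red pointer again, where they began. Only push the handle, never take it between the fingers; do not turn the wheel backwards or run on well past the pointer. Leave the bottle, can, piston and screwdriver undisturbed.

Things in the scene. Friction and masses are not known exactly. Their poses are not given: they have to be found in the camera images.
- crank_wheel (a joint): angle (rad) of the blue hand wheel that lies level on the upright crankshaft of the engine. 0 at the start, with the handle beside the red pointer; grows clockwise seen from above, 6.283 after one full turn; no stops. The wheel turns stiffly (about 3 to 4 N at the handle) and stays where it is left. Rim 164 mm over all, of 14 mm round bar, with three spokes, one of them with a yellow stripe leading to the handle.
- handle_grip: orange upright round handle, 24 mm diameter, 60 mm tall, standing on the rim of the wheel, 75 mm from the wheel's axis. Origin: centre of its foot, level with the top of the rim; its z axis points up.
- hub_top (a point): fixed point on the wheel's vertical axis, level with the top of the rim (about 177 mm above the bench). Nothing but the handle and the steel hub nut (4 mm) stands above this level on the engine; the pointer and rim are all at or below it. The engine, fixed to the bench, is a round dark-grey crankcase 224 mm across under the wheel, with a finned silver barrel lying out to one side, up to 260 mm from the axis.
- pointer_tip (a point): tip of the fixed red pointer, 95 mm from the wheel's axis, level with the top of the rim, just outside the rim; it points at the axis. The handle's spoke lines up with it at 0 and after one turn.
- oil_bottle: green oil bottle, 52 mm diameter, 130 mm tall, standing loose on the bench beside the engine; origin at the centre of its underside. To be left alone.
- spray_can: red spray can, 52 mm diameter, 150 mm tall, standing loose on the bench; origin at the centre of its underside. To be left alone.
- piston: aluminium piston, 52 mm diameter, 52 mm tall, standing loose on the bench; origin at the centre of its underside. To be left alone.
- screwdriver: screwdriver lying loose on the bench along its own x axis, 200 mm long and 26 mm high; origin under its middle. To be left alone.

How it is judged:
On the way, in this order (a step that is already met when the one before it is completed fails the run):
1. the wheel is being pushed by its handle between a sixth and a half of a turn (value of joint crank_wheel between 1.05 and 3.14 rad and contact force between the fingers and handle_grip above 0.3 N).
2. the wheel is being pushed by its handle between a half and nine tenths of a turn (value of joint crank_wheel between 3.3 and 5.65 rad and contact force between the fingers and handle_grip above 0.3 N).
At the end, for the whole second after the job is handed in: the wheel is at rest one full turn clockwise from its start, within 0.14 rad (8 degrees, 10 mm at the handle) of the pointer; bottle, can, piston and screwdriver are within 15 mm of where they stood (value of joint crank_wheel between 6.143 and 6.423 rad and velocity of joint crank_wheel between -0.05 and 0.05 rad/s and distance of each of oil_bottle, spray_can, piston, screwdriver from where it was at the start of the episode below 0.015 m); the robot touches nothing.
It fails at once if the handle is taken between the fingers (contact force between the fingers and handle_grip above 0.5 N and horizontal distance between the grasp point and handle_grip below 0.012 m and z of the grasp point in the frame of handle_grip below 0.06 m).
It fails at once if the wheel is turned backwards (more than 0.3 rad) (value of joint crank_wheel below -0.3 rad).
It fails at once if the wheel is run on well past the pointer (more than 0.5 rad) (value of joint crank_wheel above 6.78 rad).
It fails at once if the bottle, can, piston or screwdriver is shifted, knocked over or lifted (more than 20 mm) (distance of any of oil_bottle, spray_can, piston, screwdriver from where it was at the start of the episode above 0.02 m).
It also fails if it takes over 58 s, if anything falls off the work surface, if the arm or the gripper's body presses on something with over 40 N, if the wrist force passes 120 N, or if a joint passes its speed limit or range.

## Robot

A 6-joint arm with a two-finger parallel gripper is mounted at the origin on the work surface. World frame = base frame: x ahead of the robot, y to its left, z up, the work surface at z = 0. Lengths are in m, angles in rad, forces in N, time in s.
With the tool pointing down it reaches from about 0.35 to 0.775 m from the base axis. Payload 7.3 kg.
Tool frame: the origin (TCP) lies at the very end of the fingers, on their centre line; the grasp point (between the pads) lies 19 mm behind it; z points along the fingers, y is the line along which they close (so a half turn about z gives the same grasp; the last joint's range is limited). The gripper opens to 92 mm and grips with 3 to 60 N. Pads are 19 mm wide; open, the fingers measure 130 mm over their backs; the gripper's body (75 mm by 190 mm) begins 47 mm behind the grasp point.
Start: joints at [0.983, 0.342, 1.524, -0, 1.275, -0.146], TCP at [0.224, 0.475, 0.227] pointing down, gripper open.
Joint ranges: [-2.53, 2.53], [-0.77, 2.02], [0.04, 2.7], [-1, 4.14], [0.28, 2.66], [-3.11, 3.11]. Speed limits (rad/s): [2.57, 2.57, 3.14, 3.14, 3.14, 3.14].

## Interface

Orientations are given as [roll, pitch, yaw] about the fixed x, y, z axes, in that order (R = Rz(yaw) Ry(pitch) Rx(roll)).
In Python, from cell import * gives the robot as it stands.
- The arm moves only by the tool step_arm, never from a script. Its argument "commands" is a list of rows, each a list of 7 numbers: the opening, from 0 (shut) to 1 (fully open), then the shift along the world's x, y, z in cm, then the turn, a rotation vector about the world's x, y, z in rad. A call has 1 to 5 rows; each row is the pose to reach, as a shift and turn from the pose commanded when the call began; what a row does not reach only later rows make up. A row lasts 1/12 s, in which the tool goes at most 41.7 mm and 7.16 degrees, less where a joint would pass 70% of its speed; a pose out of reach is approached as far as the arm can. A call with a gripper value outside its range is refused whole. The fingers move at their own pace and stop on an object; "grip_force" is the grip in N (left out, the last holds). Time passes only in rows, so rows that repeat a pose let the fingers close. It gives the time, the measured TCP pose, the force, the opening and the grip force at its end, in the units of the state.
- observe(): the state, without advancing time (a new reading comes with each control period).
- read_camera(name): name is "side" or "top" or "wrist"; returns the picture (480x640x3 uint8, red, green, blue); there is no depth.
- camera_model(name): a dict with "vfov" (degrees; the focal length in pixels is half the picture's height over the tangent of half this angle, whatever the lens; pixels are square), "cx", "cy" (the principal point, pixels), "world_to_cam" (4x4, takes a point from world to camera coordinates). Camera axes: x right, y up, looking along -z (the intrinsics and any distortion apply to the point x, -y, -z); pixel columns grow to the right and rows downward; lengths in m; the calibration is good to about 2 mm. A picture is of the moment at which its call begins: read the wrist's pose just before it. camera_model takes no time and is no camera call; for the wrist camera it gives the pose at the moment of the call.
- hand_in(): hands the job in; it is judged then, once.
The state is a dict: "time": time; "qpos": joint angles; "qvel": joint speeds; "joint_efforts": joint torques, N m; "tool_pos": TCP position; "tool_rot": TCP orientation; "contact_force": force on the tool from outside, world axes, zero at the start; "torque": the same for the moment, N m; "opening": finger opening in m; "grip_force": force on a finger pad.
Only numpy, scipy, OpenCV 4.12 (cv2) and the standard library are available. Lean on these libraries where they do the work, as an engineer would, in place of code of your own. Each camera call takes 0.05 s, during which the arm holds its last target. There are 200 camera calls.

## Working session

There is one attempt and no reset: what is moved stays moved. The work goes in short steps, Python scripts to look and compute and a tool call to move; the robot and the scene stay as the last step left them, time stands still between calls to the robot, and variables do not carry over. Pictures are saved under pics/ and viewed, at most 10 in all, crops included, and the job is handed in when it is done.

Besides the shell and the picture viewer there is one more tool, called as name(argument=value, ...) on one line, values as JSON. step_arm: Moves the arm, as the interface text tells. Its arguments: {"type":"object","properties":{"commands":{"type":"array"},"grip_force":{"type":"number"}},"required":["commands"]}

```bash
mkdir -p pics; ls
python3 - <<'E'
from cell import *
import cv2
s=observe();print(s)
for n in ("side","top"):
    im=read_camera(n);cv2.imwrite(f"pics/{n}0.png",im[:,:,::-1]);m=camera_model(n);print(n,m)
E
```

```text
pics
{'time': 0.0, 'qpos': array([ 9.82959977e-01,  3.42704943e-01,  1.52500726e+00, -2.62150914e-05,
        1.27534975e+00, -1.46014493e-01]), 'qvel': array([-2.60495679e-04,  2.31118360e-05,  1.72269903e-03,  1.92084064e-04,
        7.43515013e-04, -1.85184393e-04]), 'joint_efforts': array([-1.83052503e-03, -4.31229794e+01, -2.44220513e+01,  7.15612387e-02,
        5.61025995e-02, -9.45713396e-05]), 'tool_pos': array([0.22425932, 0.47426222, 0.22605758]), 'tool_rot': array([-3.14013534e+00, -1.88976211e-04,  2.69977831e+00]), 'contact_force': array([ 0.2264547 , -0.29247425,  0.21950607]), 'torque': array([-0.01499745, -0.01776265, -0.04052235]), 'grip_force': 0.0, 'opening': 0.09154297351186394}
side {'vfov': 54.17812352379227, 'cx': 320.7486612935188, 'cy': 240.088393294063, 'world_to_cam': array([[ 0.9943538 , -0.10607555, -0.0029165 , -0.5658941 ],
       [ 0.06649514,  0.60143674,  0.79614838, -0.22412996],
       [-0.08269778, -0.7918471 ,  0.60509442, -0.91544004],
       [ 0.        ,  0.        ,  0.        ,  1.        ]])}
top {'vfov': 44.48332902928485, 'cx': 321.7229008184909, 'cy': 242.44579413528598, 'world_to_cam': array([[ 1.59514998e-02, -9.99871560e-01,  1.55324392e-03,
         1.07117098e-01],
       [ 9.99311953e-01,  1.59945555e-02,  3.34633439e-02,
        -5.59635946e-01],
       [-3.34838893e-02,  1.01838469e-03,  9.99438739e-01,
        -1.34214047e+00],
       [ 0.00000000e+00,  0.00000000e+00,  0.00000000e+00,
         1.00000000e+00]])}
```

View pics/top0.png

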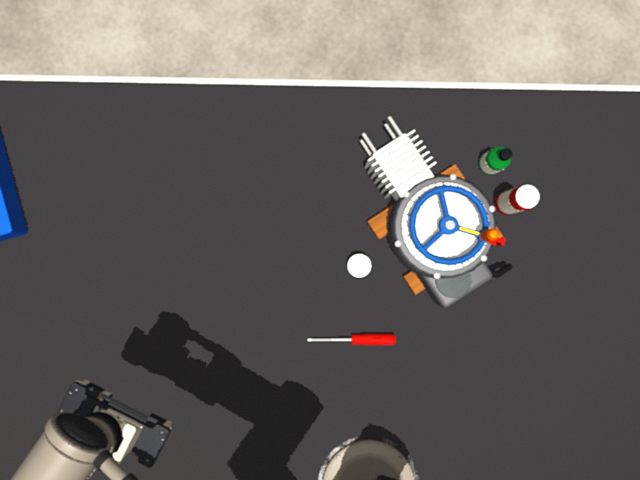

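View pics/side0.png

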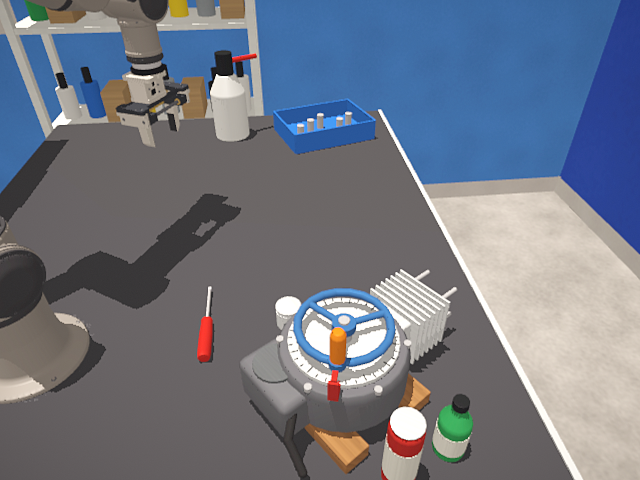

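The top view shows the wheel centre near (450,225), with the yellow spoke leading to the orange handle at about (492,236) and the red pointer beside it. In the top view +x is up and +y is left, so clockwise from there goes first toward the robot (down). The side view shows the handle upright, with the can and bottle lower than the rim.

```bash
cat > h.py <<'E'
import numpy as np, cv2
from cell import *
def ray(n,px,z):
    m=camera_model(n);f=240/np.tan(np.radians(m["vfov"]/2));T=m["world_to_cam"];R=T[:3,:3];c=-R.T@T[:3,3]
    px=np.atleast_2d(px).astype(float)
    d=np.c_[(px[:,0]-m["cx"])/f,-(px[:,1]-m["cy"])/f,-np.ones(len(px))]@R
    return (c+d*((z-c[2])/d[:,2])[:,None])[:,:2]
def mask(im,h0,h1,s=120,v=80):
    a=cv2.cvtColor(im,cv2.COLOR_RGB2HSV);return cv2.inRange(a,(h0,s,v),(h1,255,255))
E
python3 - <<'E'
from h import *
im=cv2.imread("pics/top0.png")[:,:,::-1].copy()
b=mask(im,100,125);b[:,:300]=0
cs,_=cv2.findContours(b,cv2.RETR_EXTERNAL,cv2.CHAIN_APPROX_NONE);c=max(cs,key=cv2.contourArea)
p=ray("top",c[:,0],.170)
ctr=np.array([(p[:,0].max()+p[:,0].min())/2,(p[:,1].max()+p[:,1].min())/2])
(cx,cy),r=cv2.minEnclosingCircle((p*1000).astype(np.float32));print("rim",ctr,cx,cy,r)
C=np.array([cx,cy])/1000
for nm,h0,h1,z in(("yellow",22,34,.177),("orange",8,19,.237),("red",0,5,.177)):
    k=mask(im,h0,h1,150,120);k[:,:430]=0;k[:205]=0;k[260:]=0
    q=np.argwhere(k)[:,::-1];w=ray("top",q,z);m=w.mean(0);d=w-C
    print(nm,len(q),q.mean(0),m,np.degrees(np.arctan2(*(m-C)[::-1])),np.hypot(*d.T).min(),np.hypot(*d.T).mean())
E
```

```text
rim [ 0.59225501 -0.14072307] 592.9880981445312 -140.5096435546875 80.80545043945312
yellow 50 [470.38 230.84] [ 0.58047883 -0.18349637] -106.22515516251524 0.022544563758677638 0.04479929522574621
orange 172 [490.98837209 234.40116279] [ 0.57083792 -0.20778736] -108.22335457950636 0.0530969949119077 0.07122079181129115
red 121 [502.63636364 233.26446281] [ 0.57664735 -0.24868632] -98.58993643236116 0.06905631021128114 0.11340695354412525
```

step_arm(commands=[[0,1,-1,2,0,0,0.09],[0,2.5,-4,4,0,0,0.18],[0,4.4,-7,4.5,0,0,0.27],[0,6.2,-10.2,4.5,0,0,0.36],[0,8,-13.4,4.5,0,0,0.4416]], grip_force=10)

```text
time: 0.52
tool_pos: [0.3049, 0.3394, 0.2719]
tool_rot: [3.141, 0.001, -3.136]
contact_force: [0.8, 0.2, -1.2]
opening: 0.063
grip_force: 0.0
```

step_arm(commands=[[0,1.6,-2.75,0,0,0,0],[0,3.2,-5.5,0,0,0,0],[0,4.8,-8.25,0,0,0,0],[0,6.4,-11,0,0,0,0],[0,8,-13.75,0,0,0,0]])

```text
time: 0.93
tool_pos: [0.3848, 0.2016, 0.2716]
tool_rot: [-3.142, -0.0, 3.141]
contact_force: [0.6, 0.6, 0.0]
opening: 0.0295
grip_force: 0.0
```

step_arm(commands=[[0,1.6,-2.75,0,0,0,0],[0,3.2,-5.5,0,0,0,0],[0,4.8,-8.25,0,0,0,0],[0,6.4,-11,0,0,0,0],[0,8,-13.75,0,0,0,0]])

```text
time: 1.35
tool_pos: [0.4648, 0.0641, 0.2715]
tool_rot: [3.141, -0.001, 3.141]
contact_force: [0.5, 0.2, 0.4]
opening: 0.0008
grip_force: 0.0
```

step_arm(commands=[[0,1.6,-2.75,0,0,0,0],[0,3.2,-5.5,0,0,0,0],[0,4.8,-8.25,0,0,0,0],[0,6.4,-11,0,0,0,0],[0,8,-13.75,0,0,0,0]])

```text
time: 1.77
tool_pos: [0.5448, -0.0733, 0.2713]
tool_rot: [3.141, -0.001, 3.141]
contact_force: [0.4, 0.5, 0.5]
opening: 0.0006
grip_force: 0.0
```

step_arm(commands=[[0,1.55,-2.7,0,0,0,0],[0,3.1,-5.4,0,0,0,0],[0,4.65,-8.2,0,0,0,0],[0,6.2,-10.9,0,0,0,0],[0,7.7,-13.6,0,0,0,0]])

```text
time: 2.18
tool_pos: [0.6218, -0.2093, 0.271]
tool_rot: [3.141, -0.001, 3.141]
contact_force: [0.7, -0.1, 0.2]
opening: 0.0004
grip_force: 0.0
```

step_arm(commands=[[0,0,0,-2,0,0,0],[0,0,0,-4,0,0,0],[0,0,0,-6,0,0,0],[0,0,0,-7.6,0,0,0],[0,0,0,-7.6,0,0,0]])

```text
time: 2.6
tool_pos: [0.6195, -0.2071, 0.1911]
tool_rot: [3.138, -0.008, 3.141]
contact_force: [-0.7, 0.2, -0.3]
opening: 0.0004
grip_force: 0.0
```

Run:
```python
from h import *
s=observe();print(s["time"],s["tool_pos"],s["contact_force"])
a=read_camera("side");cv2.imwrite("pics/side1.png",cv2.resize(a[220:460,200:520],(800,600))[:,:,::-1])
C=np.array([.5927,-.1406])
p=lambda d:C*100+7.5*np.array([np.cos(np.radians(d)),np.sin(np.radians(d))])
# rows: 8 deg per row from -67, 5 rows per call, relative to call start
for k in range(9):
    a0=-67-40*k
    print(a0,p(a0).round(2),[list((p(a0-8*j)-p(a0)).round(2)) for j in range(1,6)])
```

```text
2.6 [ 0.61952225 -0.20709846  0.19107107] [-0.71041088  0.18749888 -0.27090646]
-67 [ 62.2  -20.96] [[np.float64(-0.99), np.float64(-0.34)], [np.float64(-2.02), np.float64(-0.54)], [np.float64(-3.06), np.float64(-0.6)], [np.float64(-4.1), np.float64(-0.5)], [np.float64(-5.12), np.float64(-0.27)]]
-107 [ 57.08 -21.23] [[np.float64(-0.98), np.float64(0.37)], [np.float64(-1.89), np.float64(0.88)], [np.float64(-2.73), np.float64(1.51)], [np.float64(-3.47), np.float64(2.25)], [np.float64(-4.1), np.float64(3.09)]]
-147 [ 52.98 -18.14] [[np.float64(-0.51), np.float64(0.92)], [np.float64(-0.88), np.float64(1.89)], [np.float64(-1.12), np.float64(2.91)], [np.float64(-1.21), np.float64(3.95)], [np.float64(-1.15), np.float64(5.0)]]
-187 [ 51.83 -13.15] [[np.float64(0.2), np.float64(1.03)], [np.float64(0.54), np.float64(2.02)], [np.float64(1.02), np.float64(2.95)], [np.float64(1.62), np.float64(3.81)], [np.float64(2.33), np.float64(4.57)]]
-227 [54.16 -8.57] [[np.float64(0.81), np.float64(0.66)], [np.float64(1.71), np.float64(1.2)], [np.float64(2.67), np.float64(1.61)], [np.float64(3.68), np.floa
[... 213 characters left out ...]
64(-0.93)], [np.float64(4.91), np.float64(-1.5)]]
-307 [63.78 -8.07] [[np.float64(0.79), np.float64(-0.69)], [np.float64(1.48), np.float64(-1.48)], [np.float64(2.05), np.float64(-2.35)], [np.float64(2.49), np.float64(-3.3)], [np.float64(2.79), np.float64(-4.3)]]
-347 [ 66.58 -12.37] [[np.float64(0.16), np.float64(-1.03)], [np.float64(0.18), np.float64(-2.08)], [np.float64(0.05), np.float64(-3.12)], [np.float64(-0.22), np.float64(-4.13)], [np.float64(-0.63), np.float64(-5.09)]]
-387 [ 65.95 -17.46] [[np.float64(-0.54), np.float64(-0.9)], [np.float64(-1.2), np.float64(-1.71)], [np.float64(-1.96), np.float64(-2.42)], [np.float64(-2.82), np.float64(-3.02)], [np.float64(-3.75), np.float64(-3.5)]]
```

View pics/side1.png

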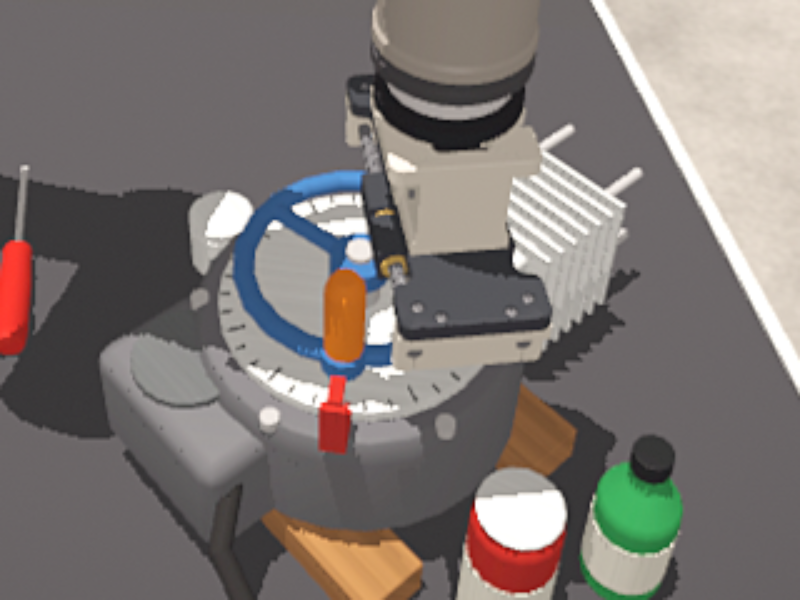

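The side view shows the closed fingers down behind the handle (orange at about (345,315) in the crop) on the trailing side. The gripper is clear of the handle, can and bottle. I'll settle and start the push.

step_arm(commands=[[0,0,0,0,0,0,0],[0,0,0,0,0,0,0],[0,0,0,0,0,0,0]])

```text
time: 2.9
tool_pos: [0.6221, -0.2081, 0.1973]
tool_rot: [-3.141, 0.002, 3.142]
contact_force: [0.4, 0.1, -0.5]
opening: 0.0004
grip_force: 0.0
```

step_arm(commands=[[0,-1,-0.35,0,0,0,0],[0,-2,-0.55,0,0,0,0],[0,-2.5,-0.6,0,0,0,0],[0,-3.05,-0.6,0,0,0,0],[0,-3.6,-0.55,0,0,0,0]])

```text
time: 3.32
tool_pos: [0.5865, -0.2131, 0.1967]
tool_rot: [-3.141, 0.004, 3.141]
contact_force: [5.9, 3.8, 1.4]
opening: 0.0003
grip_force: 2.9
```

Run:
```python
import numpy as np
p=lambda d:7.5*np.array([np.cos(np.radians(d)),np.sin(np.radians(d))])
for k in range(9):
    a0=-95-40*k
    print(a0,np.round([p(a0-8*j)-p(a0) for j in range(1,6)],2).tolist())
```

```text
-95 [[-1.03, 0.16], [-2.03, 0.47], [-2.98, 0.91], [-3.86, 1.48], [-4.65, 2.17]]
-135 [[-0.69, 0.79], [-1.26, 1.67], [-1.7, 2.62], [-2.0, 3.62], [-2.17, 4.65]]
-175 [[-0.02, 1.05], [0.11, 2.08], [0.38, 3.1], [0.79, 4.06], [1.33, 4.96]]
-215 [[0.66, 0.81], [1.42, 1.53], [2.28, 2.13], [3.21, 2.6], [4.2, 2.94]]
-255 [[1.03, 0.2], [2.07, 0.25], [3.11, 0.16], [4.13, -0.07], [5.11, -0.45]]
-295 [[0.92, -0.51], [1.75, -1.14], [2.49, -1.88], [3.12, -2.71], [3.63, -3.63]]
-335 [[0.37, -0.98], [0.61, -2.0], [0.7, -3.04], [0.65, -4.08], [0.45, -5.11]]
-375 [[-0.34, -0.99], [-0.82, -1.92], [-1.42, -2.78], [-2.13, -3.54], [-2.94, -4.2]]
-415 [[-0.9, -0.54], [-1.86, -0.95], [-2.87, -1.22], [-3.91, -1.35], [-4.96, -1.33]]
```

step_arm(commands=[[0,-1.05,0.15,0,0,0,0],[0,-2.05,0.45,0,0,0,0],[0,-3,0.9,0,0,0,0],[0,-3.85,1.5,0,0,0,0],[0,-4.65,2.15,0,0,0,0]])

```text
time: 3.73
tool_pos: [0.5465, -0.1874, 0.1969]
tool_rot: [3.136, 0.019, 3.141]
contact_force: [44.2, 20.4, -13.3]
opening: 0.0004
grip_force: 22.1
```

step_arm(commands=[[0,-0.7,0.8,0,0,0,0],[0,-1.25,1.65,0,0,0,0],[0,-1.7,2.6,0,0,0,0],[0,-2,3.6,0,0,0,0],[0,-2.15,4.65,0,0,0,0]])

```text
time: 4.15
tool_pos: [0.539, -0.1487, 0.1983]
tool_rot: [-3.131, 0.051, 3.139]
contact_force: [93.3, -18.0, -49.6]
opening: 0.0002
grip_force: 44.9
```

Run:
```python
from h import *
s=observe();print(s["time"],s["tool_pos"],s["contact_force"])
a=read_camera("side");cv2.imwrite("pics/side2.png",cv2.resize(a[220:460,200:520],(800,600))[:,:,::-1])
```

```text
4.15 [ 0.53902975 -0.14874403  0.19826647] [ 93.26615766 -18.04685177 -49.64308697]
```

View pics/side2.png

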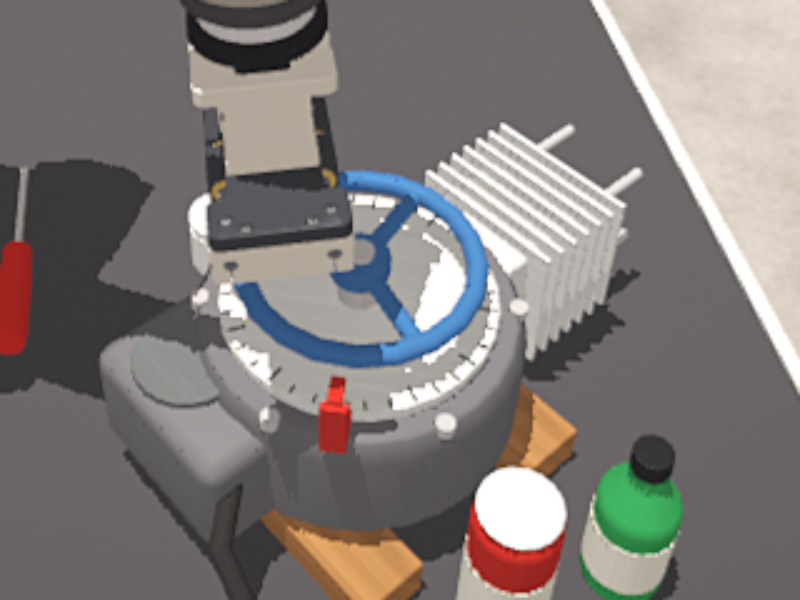

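The side view shows the handle hidden behind the gripper at about -180°, with plain spokes toward (400,215) and (395,310). The wheel has turned about 72° and is jammed against the flat face of the fingers, at 93 N. I'll back off, re-seat behind the handle with the finger back normal to the motion, and turn the tool with the wheel from here.

step_arm(commands=[[0,1,0,0,0,0,0],[0,2,0,0,0,0,0],[0,3.2,0,0,0,0,0],[0,4.2,0,0,0,0,0.05],[0,4.2,-1,0,0,0,0.1]])

```text
time: 4.62
tool_pos: [0.5608, -0.154, 0.1958]
tool_rot: [3.141, 0.001, -3.037]
contact_force: [-0.2, 0.6, -0.7]
opening: 0.0
grip_force: 0.0
```

step_arm(commands=[[0,0,-1.5,0,0,0,0.1],[0,0,-3.5,0,0,0,0.1],[0,-1.2,-3.5,0,0,0,0.1],[0,-2.4,-3.5,0,0,0,0.1],[0,-3.6,-3.5,0,0,0,0.1]])

```text
time: 5.03
tool_pos: [0.5228, -0.1906, 0.1957]
tool_rot: [3.141, -0.0, -2.942]
contact_force: [-0.3, -0.4, 1.2]
opening: 0.0004
grip_force: 0.0
```

Run:
```python
from h import *
s=observe();print(s["time"],s["tool_pos"],s["tool_rot"],s["contact_force"],s["qpos"])
a=read_camera("side");cv2.imwrite("pics/side3.png",cv2.resize(a[220:460,200:520],(800,600))[:,:,::-1])
t=read_camera("top");cv2.imwrite("pics/top3.png",t[:,:,::-1])
for n,im in(("side",a),("top",t)):
    k=mask(im,22,34,150,100);k[:,:300]=0;q=np.argwhere(k)[:,::-1]
    if len(q): d=ray(n,q,.177)-[.5927,-.1406];print(n,len(q),d.mean(0),np.degrees(np.arctan2(*d.mean(0)[::-1])))
```

```text
5.0333 [ 0.52275123 -0.19060079  0.19568096] [ 3.14141315e+00 -4.69726409e-04 -2.94205385e+00] [-0.28265461 -0.40465354  1.2086561 ] [-4.87282435e-01  4.25287734e-01  1.48497129e+00 -1.68640676e-04
  1.23181067e+00 -2.25756141e+00]
top 32 [-0.03442948  0.00696295] 168.56682891869832
```

View pics/side3.png

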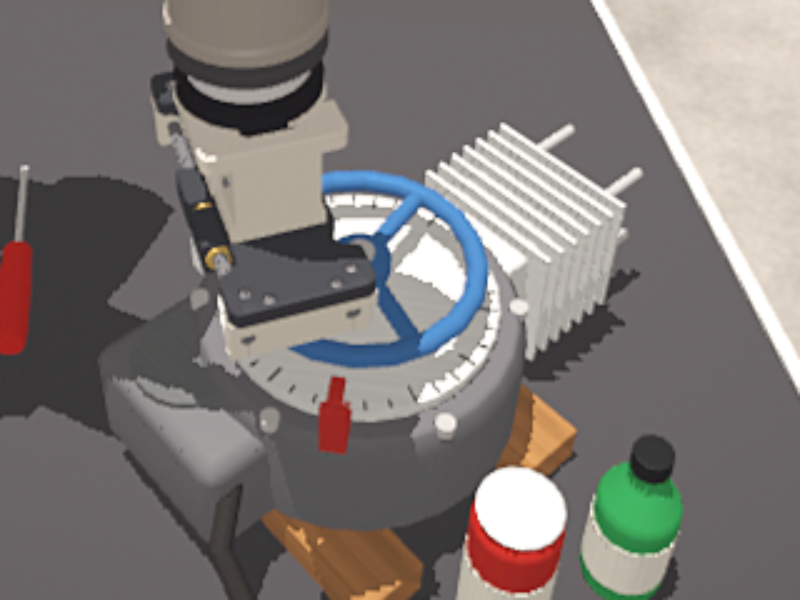

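The side view shows the fingers re-seated behind the handle with the wheel unchanged, and the yellow stripe in the top view puts the handle at about -190°. Next I'll compute rows for a rigid rotation about the axis.

Run:
```python
import numpy as np
p=lambda d:7.52*np.array([np.cos(np.radians(d)),np.sin(np.radians(d))])
for k in range(10):
    a0=-156-30*k
    print(a0,(p(a0)+[59.27,-14.06]).round(2),np.round([p(a0-6*j)-p(a0) for j in range(1,6)],2).tolist())
```

```text
-156 [ 52.4  -17.12] [[-0.28, 0.73], [-0.49, 1.5], [-0.61, 2.27], [-0.65, 3.06], [-0.61, 3.84]]
-186 [ 51.79 -13.27] [[0.12, 0.78], [0.33, 1.54], [0.61, 2.27], [0.97, 2.97], [1.39, 3.63]]
-216 [53.19 -9.64] [[0.5, 0.61], [1.05, 1.17], [1.66, 1.66], [2.32, 2.09], [3.03, 2.45]]
-246 [56.21 -7.19] [[0.73, 0.28], [1.5, 0.49], [2.27, 0.61], [3.06, 0.65], [3.84, 0.61]]
-276 [60.06 -6.58] [[0.78, -0.12], [1.54, -0.33], [2.27, -0.61], [2.97, -0.97], [3.63, -1.39]]
-306 [63.69 -7.98] [[0.61, -0.5], [1.17, -1.05], [1.66, -1.66], [2.09, -2.32], [2.45, -3.03]]
-336 [ 66.14 -11.  ] [[0.28, -0.73], [0.49, -1.5], [0.61, -2.27], [0.65, -3.06], [0.61, -3.84]]
-366 [ 66.75 -14.85] [[-0.12, -0.78], [-0.33, -1.54], [-0.61, -2.27], [-0.97, -2.97], [-1.39, -3.63]]
-396 [ 65.35 -18.48] [[-0.5, -0.61], [-1.05, -1.17], [-1.66, -1.66], [-2.32, -2.09], [-3.03, -2.45]]
-426 [ 62.33 -20.93] [[-0.73, -0.28], [-1.5, -0.49], [-2.27, -0.61], [-3.06, -0.65], [-3.84, -0.61]]
```

step_arm(commands=[[0,0,0.5,0,0,0,0],[0,0,1.2,0,0,0,0],[0,0.1,2,0,0,0,0]])

```text
time: 5.38
tool_pos: [0.5249, -0.1697, 0.1958]
tool_rot: [3.142, 0.0, -2.942]
contact_force: [0.2, -0.2, 0.2]
opening: 0.0006
grip_force: 0.0
```

step_arm(commands=[[0,-0.3,0.75,0,0,0,-0.105],[0,-0.5,1.5,0,0,0,-0.21],[0,-0.6,2.25,0,0,0,-0.314],[0,-0.65,3.05,0,0,0,-0.419],[0,-0.6,3.85,0,0,0,-0.524]])

```text
time: 5.8
tool_pos: [0.5192, -0.1318, 0.1958]
tool_rot: [-3.14, 0.002, 2.813]
contact_force: [1.3, -5.0, -0.8]
opening: 0.0007
grip_force: 2.3
```

step_arm(commands=[[0,0.1,0.8,0,0,0,-0.105],[0,0.35,1.55,0,0,0,-0.21],[0,0.6,2.25,0,0,0,-0.314],[0,0.95,2.95,0,0,0,-0.419],[0,1.4,3.65,0,0,0,-0.524]])

```text
time: 6.22
tool_pos: [0.5329, -0.0954, 0.1959]
tool_rot: [-3.14, 0.002, 2.289]
contact_force: [-1.2, -6.0, -0.3]
opening: 0.0002
grip_force: 2.3
```

```bash
cat > look.py <<'E'
from h import *
s=observe();p=s["tool_pos"];print(s["time"],p,s["tool_rot"],s["contact_force"],s["qpos"][5])
d=p[:2]-[.5927,-.1406];print("R",np.hypot(*d),"psi",np.degrees(np.arctan2(d[1],d[0]))-360)
for n in("side","top"):
    im=read_camera(n);cv2.imwrite(f"pics/{n}_{s['time']:.1f}.png",im[:,:,::-1])
    k=mask(im,22,34,150,100)
    k[:(170 if n=="top" else 270)]=0;k[(300 if n=="top" else 400):]=0;k[:,:260]=0;q=np.argwhere(k)[:,::-1]
    if len(q):
        d=ray(n,q,.177)-[.5927,-.1406];d=d[(np.hypot(*d.T)<.08)]
        if len(d): print(n,len(d),np.degrees(np.arctan2(*d.mean(0)[::-1]))-360,np.hypot(*d.T).min(),np.hypot(*d.T).max())
E
python3 look.py
```

```text
6.2167 [ 0.53293819 -0.09541622  0.19592931] [-3.14031265e+00  1.99151490e-03  2.28877140e+00] [-1.16238184 -5.97549381 -0.29153829] -1.0346771514249935
R 0.07492027525250766 psi -217.09162673345782
side 56 -238.7577777447645 0.02158517724874819 0.06005422786020871
```

Pushing smoothly at about 6 N, with the handle at -239° (offset about 22° ahead of the fingers). Continuing.

step_arm(commands=[[0,0.5,0.6,0,0,0,-0.105],[0,1.05,1.15,0,0,0,-0.21],[0,1.65,1.65,0,0,0,-0.314],[0,2.3,2.1,0,0,0,-0.419],[0,3.05,2.45,0,0,0,-0.524]])

```text
time: 6.73
tool_pos: [0.5623, -0.071, 0.1956]
tool_rot: [-3.139, 0.001, 1.768]
contact_force: [-4.4, -5.1, 0.9]
opening: 0.0006
grip_force: 2.4
```

step_arm(commands=[[0,0.75,0.3,0,0,0,-0.105],[0,1.5,0.5,0,0,0,-0.21],[0,2.25,0.6,0,0,0,-0.314],[0,3.05,0.65,0,0,0,-0.419],[0,3.85,0.6,0,0,0,-0.524]])

```text
time: 7.15
tool_pos: [0.6005, -0.0645, 0.1954]
tool_rot: [-3.138, 0.001, 1.245]
contact_force: [-5.4, -1.9, 1.3]
opening: 0.0008
grip_force: 2.3
```

step_arm(commands=[[0,0.8,-0.1,0,0,0,-0.105],[0,1.55,-0.35,0,0,0,-0.21],[0,2.25,-0.6,0,0,0,-0.314],[0,2.95,-0.95,0,0,0,-0.419],[0,3.65,-1.4,0,0,0,-0.524]])

```text
time: 7.57
tool_pos: [0.637, -0.0778, 0.1953]
tool_rot: [-3.138, 0.002, 0.721]
contact_force: [-5.3, 0.4, 0.9]
opening: 0.0003
grip_force: 2.2
```

```bash
python3 look.py
```

```text
7.5667 [ 0.63697402 -0.07776019  0.19530227] [-3.13822820e+00  1.90342429e-03  7.21010737e-01] [-5.26890429  0.43635674  0.94722134] 0.6087060584830406
R 0.07687021815698115 psi -305.16675049427863
side 50 -328.2275801921774 0.02010243627926232 0.058649294030820545
top 11 -329.5050538548421 0.02175884092783397 0.03177503984555728
```

step_arm(commands=[[0,0.6,-0.5,0,0,0,-0.105],[0,1.15,-1.05,0,0,0,-0.21],[0,1.65,-1.65,0,0,0,-0.314],[0,2.1,-2.3,0,0,0,-0.419],[0,2.45,-3.05,0,0,0,-0.524]])

```text
time: 8.08
tool_pos: [0.6625, -0.1073, 0.1952]
tool_rot: [-3.139, 0.0, 0.2]
contact_force: [0.6, 4.8, -2.6]
opening: 0.0005
grip_force: 2.1
```

step_arm(commands=[[0,0.3,-0.75,0,0,0,-0.105],[0,0.5,-1.5,0,0,0,-0.21],[0,0.6,-2.25,0,0,0,-0.314],[0,0.65,-3.05,0,0,0,-0.419],[0,0.6,-3.85,0,0,0,-0.524]])

```text
time: 8.5
tool_pos: [0.6696, -0.1462, 0.1956]
tool_rot: [-3.139, -0.002, -0.324]
contact_force: [3.3, 3.3, -1.1]
opening: 0.0002
grip_force: 2.2
```

step_arm(commands=[[0,-0.1,-0.8,0,0,0,-0.105],[0,-0.35,-1.55,0,0,0,-0.21],[0,-0.6,-2.25,0,0,0,-0.314],[0,-0.95,-2.95,0,0,0,-0.419],[0,-1.4,-3.65,0,0,0,-0.524]])

```text
time: 8.92
tool_pos: [0.6559, -0.1836, 0.1959]
tool_rot: [-3.139, -0.002, -0.848]
contact_force: [5.6, -0.2, -1.6]
opening: 0.0003
grip_force: 2.2
```

```bash
python3 look.py
```

```text
8.9167 [ 0.65588127 -0.18359124  0.19587367] [-3.13864065e+00 -2.27509172e-03 -8.48260437e-01] [ 5.61502443 -0.20086754 -1.5626833 ] 2.032668065337178
R 0.07642068157483581 psi -394.2330476404469
side 27 -419.1259833907825 0.032874160904281004 0.058785058182776156
top 21 -417.8882417691517 0.02101517673534431 0.040162484131457905
```

step_arm(commands=[[0,-0.5,-0.6,0,0,0,-0.105],[0,-1.05,-1.15,0,0,0,-0.21],[0,-1.65,-1.65,0,0,0,-0.314],[0,-2.3,-2.1,0,0,0,-0.419],[0,-3.05,-2.45,0,0,0,-0.524]])

```text
time: 9.43
tool_pos: [0.6251, -0.2089, 0.196]
tool_rot: [-3.139, -0.002, -1.371]
contact_force: [5.3, -2.5, -0.6]
opening: 0.0006
grip_force: 2.2
```

```bash
python3 look.py
python3 - <<'E'
from h import *
import glob
for f in("pics/side0.png",sorted(glob.glob("pics/side_9*"))[-1]):
    im=cv2.imread(f)[:,:,::-1].copy()
    k=mask(im,22,34,150,100);k[:270]=0;k[400:]=0;k[:,:260]=0
    d=ray("side",np.argwhere(k)[:,::-1],.177)-[.5927,-.1406];print(f,len(d),np.degrees(np.arctan2(*d.mean(0)[::-1])))
E
```

```text
9.4333 [ 0.62512383 -0.20892324  0.19603007] [-3.13868365e+00 -1.85322188e-03 -1.37136511e+00] [ 5.27146237 -2.51277853 -0.63040016] 2.50327358944485
R 0.0756265117542867 psi -424.6126134759854
side 10 -450.157415923999 0.023527294548979154 0.033512394816908146
top 43 -448.462729867144 0.021862074159861352 0.058304052435490805
pics/side0.png 0 nan
pics/side_9.4.png 10 -90.15741592399903<stdin>:6: RuntimeWarning: Mean of empty slice.
  ret = um.true_divide(
```

step_arm(commands=[[0,-0.5,-0.2,0,0,0,-0.07],[0,-1,-0.35,0,0,0,-0.14],[0,-1.5,-0.5,0,0,0,-0.21],[0,-1.9,-0.55,0,0,0,-0.26],[0,-2.15,-0.6,0,0,0,-0.297]])

```text
time: 9.95
tool_pos: [0.6031, -0.2149, 0.196]
tool_rot: [-3.14, -0.001, -1.665]
contact_force: [3.0, -2.5, -1.1]
opening: 0.0003
grip_force: 1.8
```

```bash
python3 look.py
```

```text
9.95 [ 0.6031373  -0.21487324  0.19600729] [-3.13992564e+00 -9.63667241e-04 -1.66509747e+00] [ 3.00801724 -2.53455848 -1.07938512] 2.7742651883287333
R 0.07500301442263488 psi -442.0008476688253
top 45 -464.61837602793605 0.022393099809626324 0.06056318934055065
```

step_arm(commands=[[0,0.7,-0.1,0,0,0,0],[0,2,-0.2,0,0,0,0],[0,3,-0.3,0,0,0,0],[0,3,-0.3,2.5,0,0,0],[0,3,-0.3,5,0,0,0]])

```text
time: 10.47
tool_pos: [0.6324, -0.2167, 0.2438]
tool_rot: [3.136, 0.002, -1.666]
contact_force: [-0.5, 0.6, 0.3]
opening: 0.0005
grip_force: 0.0
```

step_arm(commands=[[0,0,0,3,0,0,0],[0,0,2,6,0,0,0],[0,0,5,8,0,0,0],[0,0,8,8,0,0,0],[0,0,8,8,0,0,0]])

```text
time: 10.88
tool_pos: [0.6334, -0.1321, 0.328]
tool_rot: [-3.139, 0.002, -1.662]
contact_force: [-0.4, 0.0, -0.8]
opening: 0.0002
grip_force: 0.0
```

```bash
python3 look.py; cp pics/side_10.8.png pics/sideF.png; cp pics/top_10.8.png pics/topF.png; ls pics
```

```text
10.8833 [ 0.63342245 -0.13210526  0.3279809 ] [-3.13888397e+00  2.11426423e-03 -1.66175924e+00] [-0.37967508  0.01395175 -0.80711158] 2.9075126613602857
R 0.04159902320336403 psi -348.2170212182497
side0.png
side1.png
side2.png
side3.png
side_10.9.png
side_6.2.png
side_7.6.png
side_8.9.png
side_9.4.png
side_9.9.png
top0.png
top3.png
top_10.9.png
top_6.2.png
top_7.6.png
top_8.9.png
top_9.4.png
top_9.9.pngcp: cannot stat 'pics/side_10.8.png': No such file or directory
cp: cannot stat 'pics/top_10.8.png': No such file or directory
```

View pics/side_10.9.png

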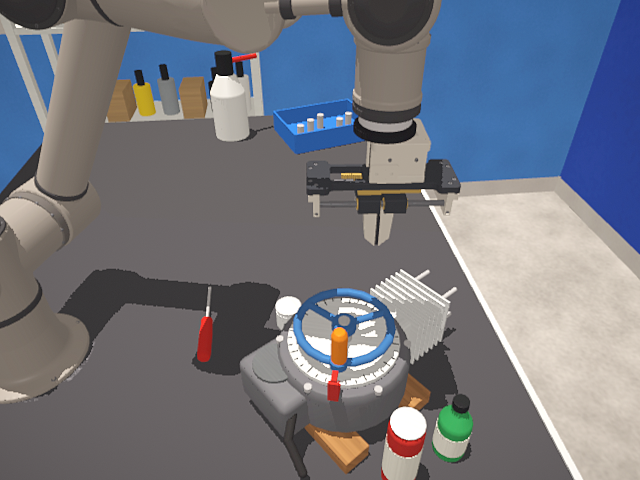

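Run:
```python
from h import *
for f in("side0","side_9.9","side_10.9"):
    im=cv2.imread(f"pics/{f}.png")[:,:,::-1].copy()
    k=mask(im,8,18,180,120);k[:300]=0;k[375:]=0;k[:,:315]=0;k[:,360:]=0
    q=np.argwhere(k)[:,::-1];print(f,len(q),q.mean(0),q.min(0),q.max(0))
```

```text
side0 464 [337.45258621 347.59267241] [330 328] [345 364]
side_9.9 463 [338.90064795 347.60475162] [332 329] [347 364]
side_10.9 451 [339.05099778 347.79157428] [332 328] [347 364]
```

The side view shows the handle at (339,348), against (337,348) at the start. That is about 2 mm short of the pointer, well inside tolerance. The robot is clear and the loose objects haven't moved.

```bash
python3 -c "
from cell import *
print(hand_in())"
```

```text
the job is handed in; nothing more can be done
None
```

I pushed the wheel one full clockwise turn by its handle and handed the job in; the handle stopped about 2° short of the pointer (8° allowed), the loose objects look unmoved, the hand-in returned no verdict, and a jam early in the push put up to about 107 N on the wrist (limit 120 N).

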